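# Start the slide dryer

### The arm

A 6-joint arm with a two-finger parallel gripper is mounted at the origin on the work surface. World frame = base frame: x ahead of the robot, y to its left, z up, the work surface at z = 0. Lengths are in m, angles in rad, forces in N, time in s.
With the tool pointing down it reaches from about 0.375 to 0.9 m from the base axis. Payload 3.1 kg.
Tool frame: the origin (TCP) lies on the centre line of the jaws, within the pads' length; the fingertips stand 8 mm ahead of it and the grasp point (between the pads) lies 11 mm behind it; z points along the fingers, y is the line along which they close (so a half turn about z gives the same grasp; the last joint's range is limited). The gripper opens to 87 mm and grips with 3 to 60 N. Pads are 19 mm wide; open, the fingers measure 117 mm over their backs; the gripper's body (75 mm by 190 mm) begins 51 mm behind the grasp point.
Start: joints at [-1.351, 0.527, 1.433, -0, 1.181, -0.178], TCP at [0.242, -0.576, 0.21] pointing down, gripper open.
Joint ranges: [-3.08, 3.08], [-0.75, 2.2], [0.22, 2.44], [-1.43, 4.57], [0, 2.65], [-2.85, 2.85]. Speed limits (rad/s): [2.79, 2.79, 3.14, 3.14, 3.14, 3.14].

### API

Orientations are given as a unit quaternion [x, y, z, w].
In Python, from rig import robot gives the robot as it stands. The module is installed in compiled form; this text tells all that it offers.
- The arm moves only by the tool send_rows, never from a script. Its argument "increments" is one flat list of numbers, 7 for each row, row after row: the turn, a rotation vector about the world's x, y, z in rad, then the shift along the world's x, y, z in cm, then the opening, from 0 (shut) to 1 (fully open). A call has 1 to 20 rows; each row shifts and turns the commanded pose from where the row before left it; what a row does not reach is not made up. A row lasts 1/12 s, in which the tool goes at most 41.7 mm and 7.16 degrees, less where a joint would pass 70% of its speed; a pose out of reach is approached as far as the arm can. A call is refused whole if a number of a shift passes 4.17 or a number of a turn 0.125, either way. A call with a gripper value outside its range is refused whole. The fingers move at their own pace and stop on an object; "newtons" is the grip in N (left out, the last holds). Time passes only in rows, so rows that do not move let the fingers close. It gives the time, the measured TCP pose, the force, the opening and the grip force at its end, in the units of the state.
- robot.get_obs(): the state, without advancing time (a new reading comes with each control period).
- robot.camera(name): name is "scene" or "top" or "wrist"; returns a dict with "image" (400x640x3 uint8, red, green, blue), "range_z" (400x640 float32, m along the optical axis (not along the pixel's ray), 0 where there is no reading), "fx", "fy", "cx", "cy" (pixels), "dist_coeffs" ([k1, k2, p1, p2, k3] as OpenCV has them; the pictures are not rectified), "R" (3x3) and "t" (3): a world point X has camera coordinates R X + t. Camera axes: x right, y down, z forward; pixel columns grow to the right and rows downward; lengths in m; the calibration is good to about 2 mm. A picture is of the moment at which its call begins.
- robot.hand_in(): hands the job in; it is judged then, once.
The state is a dict: "time": time; "q": joint angles; "joint_velocities": joint speeds; "joint_torque": joint torques, N m; "position": TCP position; "tool_rot": TCP orientation; "ft_force": force on the tool from outside, world axes, zero at the start; "moment": the same for the moment, N m; "grip_width": finger opening in m; "grip_force": force on a finger pad.
Only numpy, scipy, OpenCV 4.12 (cv2) and the standard library are available. Lean on these libraries where they do the work, as an engineer would, in place of code of your own. Each camera call takes 0.05 s, during which the arm holds its last target. There are 200 camera calls.

### The job

The stained slides lie on the drying hotplate: push its clear cover fully shut, then with a fingertip against its pointer turn the black selector clockwise, click by click, until it rests at the green mark (five clicks round from the white mark), and then press the green start key right down and let it up again. Only push, grip nothing: do not pinch the pointer, do not press start before the cover is shut and the selector set, and leave the red stop key, the bottles, the jar, the dish and the slide box alone.

Things in the scene. Friction and masses are not known exactly. Their poses are not given: they have to be found in the camera images.
- dryer: Slide drying hotplate, fixed pale grey case 300 (x) x 340 (y) x 80 mm. Origin: centre of its underside; x from its front (robot side) to its back, y to its left, z up. Its flat control deck, 58 mm above the table, spans x -150 to -40 mm; the case then steps up to 80 mm. On the deck, all at x -97: selector at y +55, green start key at y -60, red stop key at y -115 mm.
- dial (a joint): Selector's turn, rad: 0 at the white mark, growing clockwise from above; a click each 0.5236 (30 deg), 0 to 7; fifth click, green mark: 2.618. Starts in click 0, 1 or 2. 0.1 N m lifts it from a click; past half-way (15 deg) it jumps by itself into the next, ahead of the finger. Nose direction: 105 deg anticlockwise of the dryer's +x at 0, 45 deg clockwise of it at the green mark.
- dial_axis (a point): On the selector's axis, at deck level (58 mm above the table); its x points along the pointer to the nose, z up. A black skirt 50 mm across, top 9 mm above the deck, carries an upright bar, the pointer: 14 mm wide, from 22 mm behind the axis to 38 mm ahead (nose, white line), from 7 to 31 mm above the deck. Around it, at 45 mm, eight dots on the deck: white 0, large green 5.
- dial_nose (a point): In the middle of the pointer's thickness, 30 mm from the axis towards the nose, 20 mm above the deck.
- cover (a joint): Opening of the clear cover in rad: 0 shut, growing as its front edge rises; it starts ajar (0.35 to 0.7) and its stiff hinge holds it wherever it is left. Pressing down at the front edge with about 2 to 4 N closes it.
- cover_strip (a point): Centre of the top of the blue press strip (140 x 18 x 8 mm, along y) at the front edge of the clear cover (184 x 322 mm). 118 mm above the table when shut; it lies 174 mm from the hinge line and 36 mm above it, square to the cover.
- cover_hinge (a point): Middle of the cover's hinge line, which runs along the dryer's y at the back of the case, 82 mm above the table.
- start_key (a joint): Travel of the green start key in m: 0 up, 0.005 fully down; springs back. Fully down takes 4 N.
- start_key_top (a point): Centre of the top of the green start key, 26 mm across, 22 mm above the deck when up (80 mm above the table), in a black collar 42 mm across and 12 mm high. Presses straight down 5 mm.
- stop_key (a joint): Travel of the red stop key in m, as the start key's; leave it alone. It is 55 mm to the right (dryer's -y) of the start key.
- oil: Loose immersion oil bottle on the left end of the dryer's deck, amber with black cap, 28 mm across, 55 mm tall; origin at its underside. Leave alone.
- stain: Loose amber stain bottle on the table, 48 mm across, 110 mm tall; origin at its underside. Leave alone.
- slidebox: Loose blue slide box on the table, 87 x 102 x 34 mm; origin at its underside. Leave alone.
- petri: Loose clear petri dish on the table, 92 mm across, 18 mm tall; origin at its underside. Leave alone.
- jar: Loose square staining jar with white lid on the table, 62 x 62 x 89 mm; origin at its underside. Leave alone.
- washer: Loose white wash bottle with red cap on the table, 60 mm across, 140 mm tall to the cap, a bent red tube to 182 mm; origin at its underside. Leave alone.

How it is judged:
By the outcome, as a careful person would: the job done as asked, in the order asked, and still so for the second after the job is handed in, with the robot touching nothing.
It also fails if it takes over 58 s, if anything falls off the work surface, if the arm or the gripper's body presses on something with over 40 N, if the wrist force passes 120 N, or if a joint passes its speed limit or range.

## Working session

There is one attempt and no reset: what is moved stays moved. The work goes in short steps, Python scripts to look and compute and a tool call to move; the robot and the scene stay as the last step left them, time stands still between calls to the robot, and variables do not carry over. Pictures are saved under pics/ and viewed, at most 10 in all, crops included, and the job is handed in when it is done.

Besides the shell and the picture viewer there is one more tool, called after ">>>" as a command line: name --argument value ..., lists and objects as JSON in quotes. send_rows: Moves the arm, as the interface text tells. Its arguments: {"type":"object","properties":{"increments":{"type":"array"},"newtons":{"type":"number"}},"required":["increments"]}

```bash
mkdir -p pics
cat > h.py <<'E'
import numpy as np, cv2
from rig import robot
def cam(n):
    c=robot.camera(n); c['K']=np.array([[c['fx'],0,c['cx']],[0,c['fy'],c['cy']],[0,0,1]]); c['d']=np.array(c['dist_coeffs']);c['R']=np.array(c['R']);c['t']=np.array(c['t']);return c
def ray(c,u,v):
    p=cv2.undistortPoints(np.array([[[u,v]]],float),c['K'],c['d'])[0,0]; return np.array([p[0],p[1],1.])
def at_z(c,u,v,z):
    r=c['R'].T@ray(c,u,v); o=-c['R'].T@c['t']; return o+r*(z-o[2])/r[2]
def by_depth(c,u,v):
    d=c['range_z'][int(round(v)),int(round(u))]; return c['R'].T@(ray(c,u,v)*d-c['t'])
def proj(c,X):
    return cv2.projectPoints(np.array(X,float).reshape(-1,3),cv2.Rodrigues(c['R'])[0],c['t'],c['K'],c['d'])[0].reshape(-1,2)
def save(c,n,box=None,s=1):
    im=c['image'][:,:,::-1]
    if box: im=im[box[1]:box[3],box[0]:box[2]]
    cv2.imwrite('pics/'+n,cv2.resize(im,None,fx=s,fy=s,interpolation=cv2.INTER_CUBIC))
E
python3 - <<'E'
from h import *
import pickle
for n in('top','scene'):
    c=cam(n); save(c,n+'1.png'); pickle.dump(c,open(n+'.pkl','wb'));print(n,c['fx'],-c['R'].T@c['t'])
print(robot.get_obs())
E
```

```text
top 457.64186932808605 [ 0.49140801 -0.01489237  1.32615357]
scene 433.51148664628346 [1.18077677 0.21904555 0.9925659 ]
{'time': 0.1, 'q': array([-1.35150038e+00,  5.28384140e-01,  1.43372791e+00, -3.52129142e-05,
        1.18138987e+00, -1.78501956e-01]), 'joint_velocities': array([ 0.0003864 , -0.00215678, -0.00261283, -0.00013297, -0.0021951 ,
       -0.00150335]), 'joint_torque': array([-7.31902164e-04, -4.40985954e+01, -1.77150589e+01,  6.35531824e-02,
        5.34087466e-02, -3.98706118e-05]), 'position': array([ 0.24198948, -0.57553996,  0.2094775 ]), 'tool_rot': array([ 9.80282958e-01,  1.97596585e-01, -3.57487754e-05, -9.54098235e-04]), 'ft_force': array([0.2533231 , 0.12582192, 0.62528312]), 'moment': array([-0.045366  ,  0.01473338,  0.04870948]), 'grip_force': 0.0, 'grip_width': 0.08697101491332816}
```

View pics/top1.png

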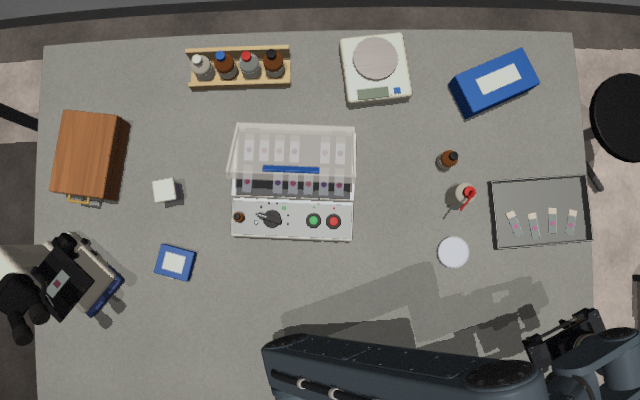

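View pics/scene1.png

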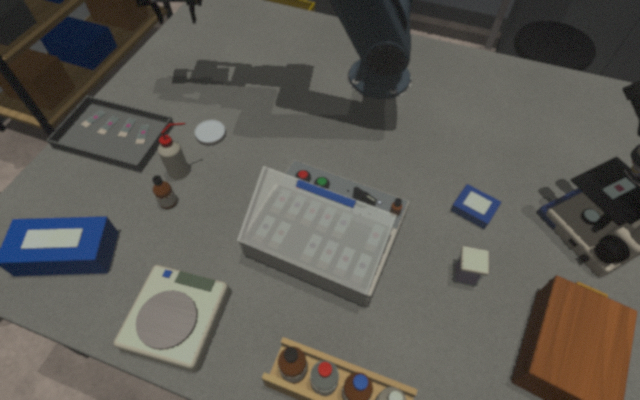

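The top view shows the dryer at about (293,183), with the cover ajar, the strip at about (291,169), the selector at (271,218), start at (313,220), stop at (333,221) and oil at (238,217). The washer (465,195) and stain (449,159) stand to its right. I'll enlarge the dryer.

Run:
```python
from h import *
import pickle
c=pickle.load(open('top.pkl','rb')); save(c,'top2.png',(222,115,366,250),5.5)
```

```text
(no output)
```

View pics/top2.png

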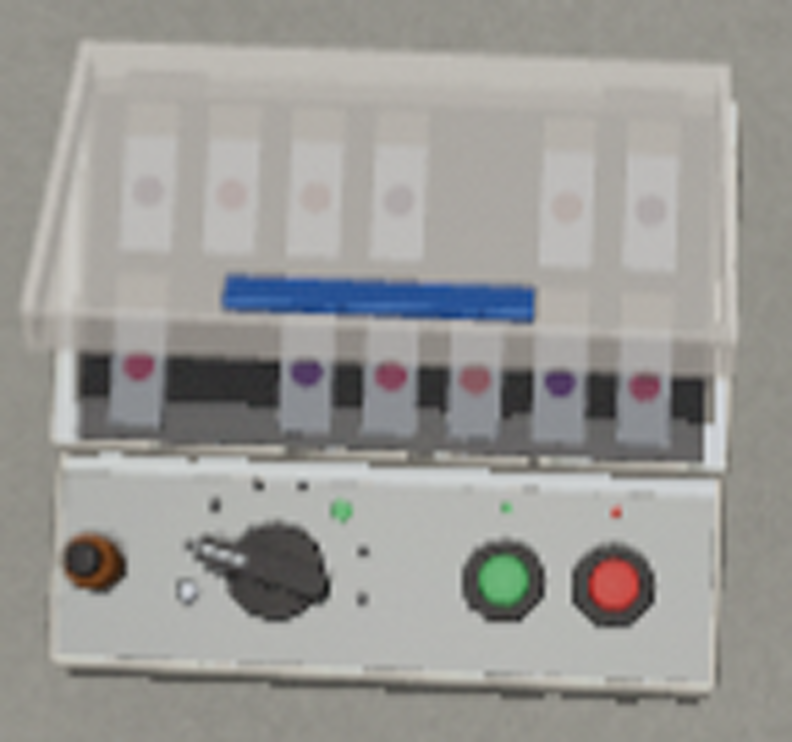

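```bash
cat > fit.py <<'E'
from h import *
import pickle
from scipy.optimize import least_squares
c=pickle.load(open('top.pkl','rb'))
P=lambda U,V:((U+.5)/5.5-.5+222,(V+.5)/5.5-.5+115)
obs=[];mod=[]
for k,(U,V) in enumerate([(187,590),(190,545),(215,505),(258,485),(302,487),(341,510),(363,552),(363,600)]):
    a=np.radians(105-30*k); obs.append(P(U,V)); mod.append([-.097+.045*np.cos(a),.055+.045*np.sin(a),.058])
obs+= [P(503,580),P(613,584),P(52,660),P(712,690)]; mod+=[[-.097,-.06,.08],[-.097,-.115,.08],[-.15,.17,.058],[-.15,-.17,.058]]
mod=np.array(mod);obs=np.array(obs)
def W(p,m): 
    cs,s=np.cos(p[2]),np.sin(p[2]); m=np.atleast_2d(m); return np.c_[p[0]+cs*m[:,0]-s*m[:,1],p[1]+s*m[:,0]+cs*m[:,1],m[:,2]]
r=least_squares(lambda p:(proj(c,W(p,mod))-obs).ravel(),[.55,0.05,0])
p=r.x;np.save('pose.npy',p);print(p,np.round(r.fun.reshape(-1,2),1).tolist())
hx=None
def strip(th,y=0,hx=.14):  # hinge x at back
    # shut: strip at 174 in front of hinge, 36 above
    return [hx-.174*np.cos(th)-.036*np.sin(th)*-1*-1*-1 if 0 else hx-(.174*np.cos(th)-.036*np.sin(th)), y, .082+.174*np.sin(th)+.036*np.cos(th)]
so=np.array([P(227,290),P(535,303)])
r=least_squares(lambda q:(proj(c,W(p,[strip(q[0],.07,q[1]),strip(q[0],-.07,q[1])]))-so).ravel(),[.5,.14])
print('cover',r.x,r.fun)
for n,m in dict(axis=[-.097,.055,.058],start=[-.097,-.06,.08],strip=strip(r.x[0],0,r.x[1]),shut=strip(0,0,r.x[1])).items(): print(n,W(p,m)[0])
for U,V in [(290,297),(503,580),(90,650)]:
    u,v=P(U,V);print('depth',by_depth(c,u,v))
for U,V in [(205,547),(322,592),(208,548)]:
    print('pointer',at_z(c,*P(U,V),.089))
E
python3 fit.py
```

```text
[ 0.63741219  0.04543907 -0.06338129] [[0.3, -0.0], [0.2, -0.2], [0.2, 0.0], [-0.2, -0.2], [0.1, -0.2], [0.1, 0.0], [-0.1, -0.2], [-0.5, -0.5], [-0.0, -0.3], [0.2, -0.2], [-1.4, 1.0], [1.0, 0.8]]
cover [0.48597487 0.161444  ] [-0.00336643  0.0797923  -0.07473012 -0.08272228]
axis [0.5440906 0.1064725 0.058    ]
start [ 0.53680663 -0.00829659  0.08      ]
strip [0.66176744 0.04389333 0.1951022 ]
shut [0.6248814  0.04623435 0.118     ]
depth [0.65952354 0.08332467 0.21466243]
depth [ 0.53604829 -0.00830751  0.08026924]
depth [0.50585558 0.20196226 0.05365862]
pointer [0.55510714 0.13827124 0.089     ]
pointer [0.53173087 0.08079304 0.089     ]
pointer [0.55458234 0.13679125 0.089     ]
```

```bash
cat > t.py <<'E'
from fit import *
s=pickle.load(open('scene.pkl','rb'))
print('scene start,stop,axis',proj(s,W(p,[[-.097,-.06,.08],[-.097,-.115,.08],[-.097,.055,.089]])).round(1).tolist())
im=s['image'].astype(int); m=(im[:,:,2]>im[:,:,0]+60)&(im[:,:,2]>100); m[:, :280]=0; m[:,370:]=0; m[:170]=0; m[220:]=0
v,u=np.nonzero(m); print('scene blue',u.mean(),v.mean(),u.min(),u.max(),len(u))
it=c['image'].astype(int); mt=(it[:,:,2]>it[:,:,0]+60)&(it[:,:,2]>100); mt[:, :250]=0; mt[:,330:]=0; mt[:150]=0; mt[190:]=0
vt,ut=np.nonzero(mt); print('top blue',ut.mean(),vt.mean(),len(ut))
D=c['range_z'][vt,ut]; pts=np.array([by_depth(c,a,b) for a,b in zip(ut,vt)]); print('depth med',np.median(pts,0), pts[:,2].min(),pts[:,2].max())
for th,hx in [(.486,.161),(.64,.138),(.6,.142)]:
    X=W(p,strip(th,0,hx)); print(th,hx,X,proj(c,X),proj(s,X))
r=least_squares(lambda q:np.r_[(proj(c,W(p,strip(q[0],0,q[1])))-[ut.mean(),vt.mean()]).ravel(),(proj(s,W(p,strip(q[0],0,q[1])))-[u.mean(),v.mean()]).ravel()],[.5,.14]);print('tri',r.x,r.fun)
for n,(a,b,z) in dict(washer=(465,193,.15),stain=(449,158,.11),petri=(453,252,.018)).items(): print(n,at_z(c,a,b,z))
E
python3 t.py | tail -n +9
```

```text
depth [0.50585558 0.20196226 0.05365862]
pointer [0.55510714 0.13827124 0.089     ]
pointer [0.53173087 0.08079304 0.089     ]
pointer [0.55458234 0.13679125 0.089     ]
scene start,stop,axis [[321.9, 180.1], [303.0, 173.2], [363.2, 193.1]]
scene blue 325.4829721362229 193.1547987616099 298 353 323
top blue 290.6523076923077 168.87076923076924 325
depth med [0.65775338 0.04465553 0.21397519] 0.20576931528004122 0.22108979671652987
0.486 0.161 [[0.66132717 0.04392127 0.19510565]] [[290.76186393 168.6570944 ]] [[325.04102926 197.68857009]]
0.64 0.138 [[0.65730654 0.04417645 0.21478745]] [[290.24861345 169.09860685]] [[325.95264871 191.24731114]]
0.6 0.142 [[0.65609334 0.04425345 0.20995987]] [[290.33469891 169.87411008]] [[326.12906036 192.10305836]]
tri [0.59455374 0.14540805] [-0.25143137 -0.04617608  0.14425312  0.03730395]
washer [ 0.59469219 -0.40675498  0.15      ]
stain [ 0.69440316 -0.38074832  0.11      ]
petri [ 0.43703188 -0.40783079  0.018     ]
```

The two cameras agree: cover opening is about 0.61 rad, the strip is near (0.658, 0.044, 0.212), and the dial is in click 1. I'll lift, close the fingers and travel above the strip.

>>> send_rows --increments '[0,0,0,0,0,3.5,0,0,0,0,0,0,3.5,0,0,0,0,0,0,3.5,0,0,0,0,0,0,3.5,0,0,0,-0.029,2.0,3.0,0,0,0,0,-0.029,2.0,3.0,0,0,0,0,-0.029,2.0,3.0,0,0,0,0,-0.029,2.0,3.0,0,0,0,0,-0.029,2.0,3.0,0,0,0,0,-0.029,2.0,3.0,0,0,0,0,-0.029,2.0,3.0,0,0,0,0,-0.029,2.0,3.0,0,0,0,0,-0.029,2.0,3.0,0,0,0,0,-0.029,2.0,3.0,0,0,0,0,-0.029,2.0,3.0,0,0,0,0,-0.029,2.0,3.0,0,0,0,0,-0.029,2.0,3.0,0,0,0,0,-0.029,2.0,3.0,0,0,0,0,-0.029,2.0,3.0,0,0,0,0,-0.026,2.0,3.0,0,0]'

```text
time: 1.77
position: [0.5625, -0.0943, 0.3499]
tool_rot: [0.999, -0.032, -0.0, -0.0]
ft_force: [1.3, -1.0, -0.1]
grip_width: 0.0005
grip_force: 0.0
```

>>> send_rows --increments '[0,0,0,1.9,2.78,0,0,0,0,0,1.9,2.78,0,0,0,0,0,1.9,2.78,0,0,0,0,0,1.9,2.78,0,0,0,0,0,1.9,2.78,0,0,0,0,0,0,0,-2.5,0,0,0,0,0,0,-2.5,0,0,0,0,0,0,-2.5,0,0,0,0,0,0,-2.5,0,0,0,0,0,0,-1.5,0,0,0,0,0,0,0,0]'

```text
time: 2.68
position: [0.6538, 0.0432, 0.2302]
tool_rot: [0.999, -0.032, -0.005, -0.0]
ft_force: [-0.5, 0.1, 0.1]
grip_width: 0.0004
grip_force: 0.0
```

Run:
```python
from h import *
print(robot.get_obs()['position'],robot.get_obs()['ft_force'])
c=cam('wrist');save(c,'w1.png')
```

```text
[0.6537941  0.0432233  0.23019245] [-0.46673017  0.1051861   0.13053951]
```

View pics/w1.png

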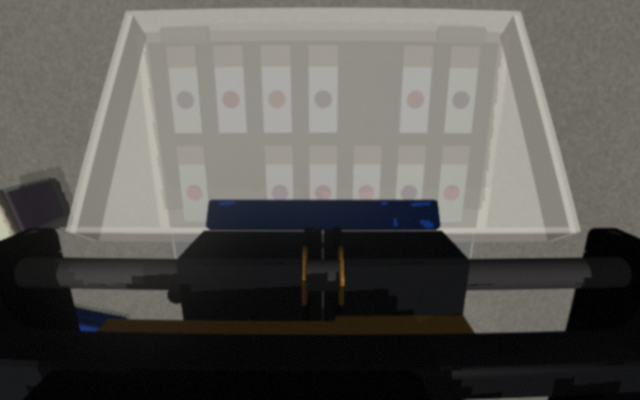

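The wrist view shows the strip at rows 200–230, columns 207–440, with the fingertips hiding the part below row 230. I'll check the strip's position against the tip.

Run:
```python
from h import *
c=cam('wrist'); print('cam',-c['R'].T@c['t'])
for u,v in [(209,201),(440,203),(209,228),(320,215),(250,215),(400,215)]: print((u,v),'depth',by_depth(c,u,v).round(4),'z.21',at_z(c,u,v,.21).round(4))
P=robot.get_obs()['position']
print('tip proj',proj(c,[P+[.0095,0,-.008],P+[-.0095,0,-.008]]))
```

```text
cam [0.72807724 0.03881579 0.40650345]
(209, 201) depth [0.6722 0.1146 0.2005] z.21 [0.6747 0.1111 0.21  ]
(440, 203) depth [ 0.6609 -0.0327  0.1985] z.21 [ 0.6647 -0.0288  0.21  ]
(209, 228) depth [0.6596 0.1114 0.2162] z.21 [0.6574 0.1137 0.21  ]
(320, 215) depth [0.6627 0.0444 0.2132] z.21 [0.6616 0.0445 0.21  ]
(250, 215) depth [0.6648 0.0868 0.2116] z.21 [0.6643 0.0872 0.21  ]
(400, 215) depth [ 0.6592 -0.0039  0.2119] z.21 [ 0.6585 -0.0044  0.21  ]
tip proj [[322.07914465 216.47517295]
 [324.17100651 247.74499337]]
```

>>> send_rows --increments '[0,0,0,0.5,0,-0.4,0,0,0,0,0,0,-0.6,0,0,0,0,-0.5,0,-0.7,0,0,0,0,-0.6,0,-0.7,0,0,0,0,-0.6,0,-0.7,0,0,0,0,-0.5,0,-0.75,0,0,0,0,-0.5,0,-0.75,0,0,0,0,-0.5,0,-0.75,0,0,0,0,-0.4,0,-0.8,0,0,0,0,-0.4,0,-0.8,0,0,0,0,-0.35,0,-0.8,0,0,0,0,-0.3,0,-0.85,0,0,0,0,-0.25,0,-0.85,0]'

```text
time: 3.87
position: [0.6097, 0.0436, 0.1404]
tool_rot: [1.0, -0.031, -0.002, -0.0]
ft_force: [-1.8, 0.6, 3.7]
grip_width: 0.0006
grip_force: 1.8
```

>>> send_rows --increments '[0,0,0,-0.2,0,-0.7,0,0,0,0,-0.1,0,-0.5,0,0,0,0,0,0,-0.3,0,0,0,0,0,0,-0.2,0,0,0,0,0,0,0,0]'

```text
time: 4.28
position: [0.6107, 0.0426, 0.1234]
tool_rot: [0.999, -0.032, 0.0, 0.0]
ft_force: [0.5, 0.9, 0.1]
grip_width: 0.0005
grip_force: 0.0
```

Run:
```python
from h import *
print(robot.get_obs()['ft_force'],robot.get_obs()['position'])
c=cam('wrist');save(c,'w2.png')
t=cam('top');s=cam('scene');
for n,k,b in(('top',t,(222,115,366,250)),('scene',s,(230,150,420,310))):
    im=k['image'].astype(int)[b[1]:b[3],b[0]:b[2]]; m=(im[:,:,2]>im[:,:,0]+60)&(im[:,:,2]>90); v,u=np.nonzero(m); print(n,len(u)); 
    if len(u): print(np.median([by_depth(k,x+b[0],y+b[1]) for x,y in zip(u,v)],0))
```

```text
[0.51082716 0.85092548 0.05589898] [0.61069376 0.04260162 0.12339774]
top 9
[ 0.60737044 -0.01779074  0.13605364]
scene 0
```

View pics/w2.png

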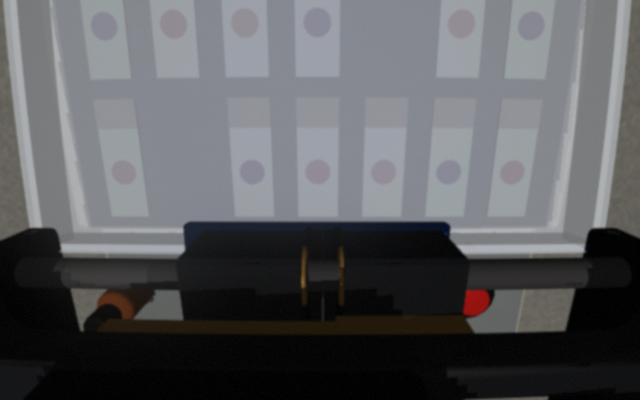

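The strip is visible behind the tips (columns 185–449, from row 222) and the cover is nearly shut, but there's no contact force. I'll press further in small steps.

>>> send_rows --increments '[0,0,0,-0.3,0,-0.2,0,0,0,0,0,0,-0.1,0,0,0,0,0,0,0,0]'

```text
time: 4.68
position: [0.6077, 0.0427, 0.1211]
tool_rot: [0.999, -0.032, 0.001, 0.0]
ft_force: [0.1, -0.4, 0.8]
grip_width: 0.0006
grip_force: 0.4
```

>>> send_rows --increments '[0,0,0,0,0,-0.2,0,0,0,0,0,0,0,0]'

```text
time: 4.85
position: [0.6071, 0.0428, 0.1187]
tool_rot: [1.0, -0.032, -0.0, 0.0]
ft_force: [0.7, -0.5, 0.8]
grip_width: 0.0005
grip_force: 0.7
```

Run:
```python
from h import *
c=cam('wrist');P=robot.get_obs()['position'];print(P,robot.get_obs()['ft_force'])
im=c['image'][205:300,170:470]
cv2.imwrite('pics/w3.png',cv2.resize(im[:,:,::-1],None,fx=2.6,fy=2.6,interpolation=cv2.INTER_CUBIC))
for u,v in [(200,223),(320,223),(430,223),(200,228),(210,240),(100,245),(560,245),(100,232),(560,232)]: print((u,v),by_depth(c,u,v).round(4),at_z(c,u,v,.118).round(4))
print(proj(c,[P+[.0095,0,-.008],P+[-.0095,0,-.008],P+[0,0,-.008]]))
from numpy import load
p=load('pose.npy');print(p)
```

```text
[0.60706958 0.04274834 0.11874116] [ 0.31572794 -0.52407858  0.51666003]
(200, 223) [0.6242 0.1048 0.1299] [0.6202 0.1096 0.118 ]
(320, 223) [0.62   0.0435 0.1287] [0.6162 0.0438 0.118 ]
(430, 223) [ 0.6169 -0.0126  0.1301] [ 0.6123 -0.0164  0.118 ]
(200, 228) [0.6217 0.105  0.1304] [0.6173 0.1101 0.118 ]
(210, 240) [0.647  0.0695 0.2123] [0.6099 0.1056 0.118 ]
(100, 245) [0.6119 0.167  0.1216] [0.6105 0.1696 0.118 ]
(560, 245) [ 0.5963 -0.0881  0.1232] [ 0.5938 -0.092   0.118 ]
(100, 232) [0.6194 0.1652 0.1214] [0.6183 0.1677 0.118 ]
(560, 232) [ 0.6033 -0.0885  0.1213] [ 0.6018 -0.0909  0.118 ]
[[321.96113767 217.85748369]
 [324.03059693 248.78244167]
 [323.00961222 233.52819613]]
[ 0.63741219  0.04543907 -0.06338129]
```

View pics/w3.png

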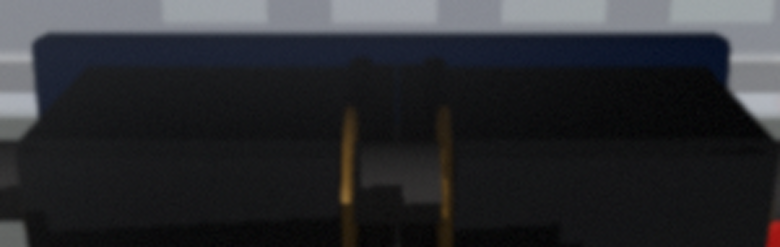

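The wrist depth puts the strip at z ≈ 0.130 and its back edge at x ≈ 0.624. So the tip slipped off the front edge and the cover is still about 0.06 rad open. I'll back off, rise and press again about 8 mm further back.

>>> send_rows --increments '[0,0,0,-1.0,0,0,0,0,0,0,-1.0,0,0,0,0,0,0,0,0,2.0,0,0,0,0,0,0,2.0,0,0,0,0,1.4,0,0,0,0,0,0,1.4,0,0,0,0,0,0,0,0,0,0]'

```text
time: 5.48
position: [0.6179, 0.0426, 0.1594]
tool_rot: [0.999, -0.032, 0.002, 0.0]
ft_force: [1.0, 0.1, 0.3]
grip_width: 0.0003
grip_force: 0.0
```

Run:
```python
from h import *
P=robot.get_obs()['position'];print(P,robot.get_obs()['ft_force'])
for n in('wrist','top','scene'):
    c=cam(n);im=c['image'].astype(int); m=(im[:,:,2]>im[:,:,0]+25)&(im[:,:,2]>1.5*im[:,:,0])
    v,u=np.nonzero(m); X=np.array([by_depth(c,x,y) for x,y in zip(u,v)])
    k=(abs(X[:,0]-.62)<.05)&(abs(X[:,1]-.045)<.09)&(X[:,2]>.1)&(X[:,2]<.15); X=X[k]
    if len(X): print(n,len(X),np.median(X,0).round(4),np.percentile(X,[5,95],0).round(4).tolist())
```

```text
[0.61787934 0.04263188 0.15941763] [0.97328506 0.11158607 0.27426132]
wrist 691 [ 0.6138 -0.0062  0.1295] [[0.6095, -0.0211, 0.1283], [0.6177, 0.0122, 0.1308]]
top 10 [ 0.6104 -0.014   0.1309] [[0.6077, -0.018, 0.129], [0.6132, -0.0101, 0.1318]]
scene 43 [ 6.108e-01 -4.000e-04  1.303e-01] [[0.603, -0.0198, 0.1282], [0.6164, 0.0847, 0.1331]]
```

>>> send_rows --increments '[0,0,0,-0.2,0,-1.2,0,0,0,0,0,0,-0.8,0,0,0,0,0,0,-0.7,0,0,0,0,0,0,-0.5,0,0,0,0,0,0,-0.2,0,0,0,0,0,0,0,0]'

```text
time: 6.13
position: [0.6126, 0.0429, 0.124]
tool_rot: [0.999, -0.032, -0.001, -0.0]
ft_force: [-0.8, -0.0, -0.6]
grip_width: 0.0007
grip_force: 0.0
```

```bash
cat > strip.py <<'E'
from h import *
o=robot.get_obs();print(o['position'],o['ft_force'])
for n in('wrist','scene'):
    c=cam(n);im=c['image'].astype(int); m=(im[:,:,2]>im[:,:,0]+25)&(im[:,:,2]>1.5*im[:,:,0])
    v,u=np.nonzero(m); X=np.array([by_depth(c,x,y) for x,y in zip(u,v)])
    k=(abs(X[:,0]-.62)<.06)&(abs(X[:,1]-.045)<.09)&(X[:,2]>.1)&(X[:,2]<.15); X=X[k]
    if len(X): print(n,len(X),np.median(X,0).round(4),np.percentile(X,[5,95],0).round(4).tolist())
    if n=='scene': save(c,'s%d.png'%(o['time']*100),(250,130,410,250),5)
E
python3 strip.py; ls pics
```

```text
[0.61258269 0.04288389 0.12403436] [-0.76634445 -0.00091655 -0.56533559]
wrist 73 [ 0.6171 -0.0146  0.129 ] [[0.6153, -0.0221, 0.128], [0.6182, 0.0062, 0.1303]]
scene 38 [ 0.6109 -0.0017  0.1304] [[0.604, -0.0203, 0.1283], [0.6159, 0.0091, 0.1332]]
s613.png
scene1.png
top1.png
top2.png
w1.png
w2.png
w3.png
```

View pics/s613.png

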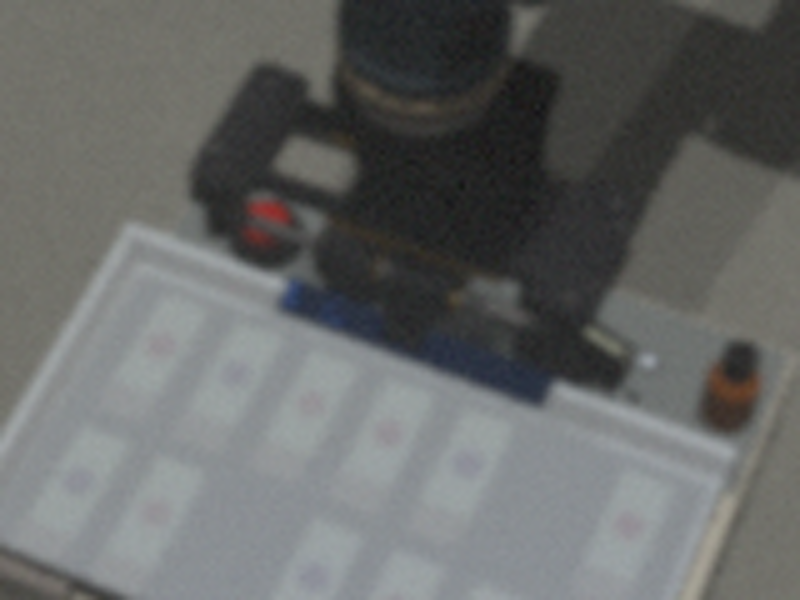

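The scene crop shows the tip at about (405,338), over the strip (290–555, 285–400), but the heights disagree. I'll check the depth against known heights and the cover's slope.

Run:
```python
from h import *
p=np.load('pose.npy'); cs,sn=np.cos(p[2]),np.sin(p[2])
def D(X): d=X-np.r_[p[:2],0]; return np.array([cs*d[0]+sn*d[1],-sn*d[0]+cs*d[1],d[2]])
def C(U,V): return ((U+.5)/5-.5+250,(V+.5)/5-.5+130)
s=cam('scene')
for n,(U,V) in dict(stop=(265,215),strip_l=(310,300),strip_r=(520,380),tip=(405,325),tip2=(405,337),tip3=(400,310),rim_r=(650,430),rimbackr=(690,580),oil=(742,355),deck=(690,360),rimL=(200,255),left_front=(130,235)).items(): print(n,D(by_depth(s,*C(U,V))).round(4))
t=cam('top')
print('top cover rim along left side')
P=t['range_z']
for xx in np.arange(-.05,.16,.02):
    for yy in (.155,-.155,-.1):
        X=[p[0]+cs*xx-sn*yy,p[1]+sn*xx+cs*yy,.11]; u,v=proj(t,X)[0]; print(xx.round(3),yy,D(by_depth(t,u,v)).round(4),end=' | ')
    print()
```

```text
stop [-0.0981 -0.1167  0.0805]
strip_l [-0.023  -0.0553  0.1342]
strip_r [-0.0249  0.0542  0.1299]
tip [-0.0142 -0.0018  0.1563]
tip2 [-0.0132 -0.0011  0.1481]
tip3 [-0.0154 -0.0051  0.1651]
rim_r [-0.0295  0.1194  0.1216]
rimbackr [0.0157 0.1611 0.0809]
oil [-0.095   0.1447  0.1127]
deck [-0.1183  0.1174  0.06  ]
rimL [-0.0328 -0.1205  0.1225]
left_front [-0.0277 -0.157   0.1251]
top cover rim along left side
-0.05 0.155 [-0.0461  0.1645  0.0588] | -0.05 -0.155 [-0.0463 -0.1585  0.0607] | -0.05 -0.1 [-0.046  -0.1013  0.0568] | 
-0.03 0.155 [-0.0314  0.1522  0.1252] | -0.03 -0.155 [-0.0306 -0.1545  0.1166] | -0.03 -0.1 [-0.0429 -0.0965  0.2498] | 
-0.01 0.155 [-0.0114  0.1526  0.1229] | -0.01 -0.155 [-0.0111 -0.1543  0.1205] | -0.01 -0.1 [-0.025  -0.0965  0.2484] | 
0.01 0.155 [0.0085 0.1528 0.1217] | 0.01 -0.155 [ 0.0084 -0.1541  0.123 ] | 0.01 -0.1 [-0.0076 -0.0965  0.2509] | 
0.03 0.155 [0.0286 0.1532 0.1197] | 0.03 -0.155 [ 0.0292 -0.1546  0.1155] | 0.03 -0.1 [ 0.0106 -0.0965  0.2475] | 
0.05 0.155 [0.0496 0.1545 0.1126] | 0.05 -0.155 [-0.1419 -0.0695  1.3262] | 0.05 -0.1 [ 0.0491 -0.0999  0.1155] | 
0.07 0.155 [0.0696 0.1545 0.1125] | 0.07 -0.155 [ 0.0697 -0.1549  0.1116] | 0.07 -0.1 [ 0.0695 -0.0999  0.1128] | 
0.09 0.155 [0.0891 0.1542 0.1145] | 0.09 -0.155 [ 0.0896 -0.1548  0.1123] | 0.09 -0.1 [ 0.0893 -0.0999  0.1138] | 
0.11 0.155 [0.1098 0.1548 0.1109] | 0.11 -0.155 [ 0.1093 -0.1548  0.1135] | 0.11 -0.1 [ 0.1085 -0.0998  0.1175] | 
0.13 0.155 [0.1295 0.1546 0.1124] | 0.13 -0.155 [ 0.1295 -0.1549  0.1121] | 0.13 -0.1 [ 0.1301 -0.1     0.1095] | 
0.15 0.155 [ 0.1766  0.1754 -0.0008] | 0.15 -0.155 [ 0.1759 -0.1626  0.0021] | 0.15 -0.1 [ 0.1778 -0.1029 -0.0059] |
```

Run:
```python
from h import *
c=cam('wrist');P=robot.get_obs()['position']
for u in (260,312,332,380):
    print(u,[(v,*(1000*(by_depth(c,u,v)-P)).round(0).astype(int).tolist()) for v in range(218,262,3)])
s=cam('scene')
for u in (326,329,331,333,336): print(u,[(v,*(1000*(by_depth(s,u,v)-P)).round(0).astype(int).tolist()) for v in range(188,203,2)])
```

```text
260 [(218, 13, 34, -4), (221, 11, 34, -4), (224, 9, 35, -5), (227, 10, 33, 2), (230, 9, 33, 4), (233, 39, 15, 89), (236, 39, 14, 91), (239, 39, 14, 93), (242, 39, 14, 96), (245, 39, 13, 97), (248, 39, 13, 99), (251, 39, 13, 100), (254, 39, 12, 103), (257, 39, 12, 104), (260, 38, 12, 104)]
312 [(218, 11, 5, -4), (221, 10, 6, -3), (224, 8, 6, -4), (227, 12, 5, 14), (230, 12, 5, 17), (233, 12, 5, 22), (236, 11, 5, 23), (239, 11, 5, 25), (242, 11, 5, 29), (245, 10, 4, 32), (248, 11, 4, 36), (251, 10, 4, 38), (254, 10, 4, 41), (257, 11, 4, 45), (260, 33, 1, 95)]
332 [(218, 11, -6, -3), (221, 9, -6, -4), (224, 7, -5, -3), (227, 7, -5, 2), (230, 10, -5, 14), (233, 9, -5, 16), (236, 10, -5, 22), (239, 10, -5, 26), (242, 10, -5, 29), (245, 10, -5, 33), (248, 10, -4, 36), (251, 10, -4, 38), (254, 10, -4, 41), (257, 10, -4, 44), (260, 34, -4, 96)]
380 [(218, 8, -32, -5), (221, 7, -32, -5), (224, 5, -32, -4), (227, 6, -31, 3), (230, 5, -31, 4), (233, 38, -17, 90), (236, 37, -17, 91), (239, 37, -17, 93), (242, 37, -16, 95), (245, 37, -16, 97), (248, 37, -16, 99), (251, 38, -15, 102), (254, 38, -15, 103), (257, 37, -15, 103), (260, 37, -15, 105)]
326 [(188, 13, -9, 56), (190, 11, -10, 45), (192, 10, -10, 37), (194, 9, -10, 27), (196, 12, -9, 22), (198, 6, -11, 5), (200, 4, -11, -6), (202, 10, -9, -5)]
329 [(188, 36, 6, 94), (190, 37, 6, 88), (192, 9, -3, 39), (194, 8, -3, 29), (196, 10, -2, 23), (198, 10, -2, 15), (200, 7, -2, 2), (202, 11, -1, 0)]
331 [(188, 38, 11, 99), (190, 40, 12, 94), (192, 10, 2, 42), (194, 10, 3, 35), (196, 9, 3, 25), (198, 10, 3, 18), (200, 7, 3, 5), (202, 7, 3, -3)]
333 [(188, 37, 15, 100), (190, 39, 16, 96), (192, 12, 8, 48), (194, 13, 8, 41), (196, 10, 8, 28), (198, 11, 8, 22), (200, 4, 7, 4), (202, 8, 8, 0)]
336 [(188, 39, 23, 106), (190, 39, 23, 99), (192, 39, 23, 92), (194, -60, -5, -62), (196, -8, 10, 6), (198, -3, 12, 5), (200, 3, 14, 6), (202, 8, 16, 5)]
```

Run:
```python
from h import *
p=np.load('pose.npy'); cs,sn=np.cos(p[2]),np.sin(p[2])
s=cam('scene')
def Wd(x,y,z): return [p[0]+cs*x-sn*y,p[1]+sn*x+cs*y,z]
for hx in (.142,.15):
  for th in (0,.07):
    o=[]
    for a,y in((.183,-.07),(.165,-.07),(.165,.07),(.183,.07)):
        q=proj(s,Wd(hx-a*np.cos(th)+.036*np.sin(th),y,.082+a*np.sin(th)+.036*np.cos(th)))[0]; o.append([round(5*(q[0]-250)),round(5*(q[1]-130))])
    print(hx,th,o)
P=robot.get_obs()['position']
q=proj(s,[P+[.0095,0,-.008],P+[-.0095,0,-.008]]);print('tip',(5*(q-[250,130])).round())
print('obs FL(290,283) BL(283,308) BR(545,405) FR(557,380)')
```

```text
0.142 0 [[297, 280], [281, 307], [545, 406], [559, 378]]
0.142 0.07 [[294, 269], [278, 298], [545, 398], [559, 368]]
0.15 0 [[290, 292], [274, 319], [539, 419], [553, 390]]
0.15 0.07 [[287, 281], [271, 310], [539, 411], [553, 380]]
tip [[397. 368.]
 [411. 338.]]
obs FL(290,283) BL(283,308) BR(545,405) FR(557,380)
```

>>> send_rows --increments '[0,0,0,0,0,2.5,0,0,0,0,0,0,2.5,0,0,0,0,-3,0,2,0,0,0,0,-3,0,2,0,0,0,0,-2,0,1,0,0,0,0,0,0,0,0]'

```text
time: 6.98
position: [0.53, 0.0433, 0.2274]
tool_rot: [1.0, -0.031, 0.0, 0.0]
ft_force: [-0.3, -0.4, 0.2]
grip_width: 0.0003
grip_force: 0.0
```

```bash
cat > look.py <<'E'
from h import *
import sys
c=cam('wrist');save(c,sys.argv[1]); P=robot.get_obs()['position'];print(P,robot.get_obs()['ft_force'])
p=np.load('pose.npy'); cs,sn=np.cos(p[2]),np.sin(p[2])
def D(X): d=X-np.r_[p[:2],0]; return np.array([cs*d[0]+sn*d[1],-sn*d[0]+cs*d[1],d[2]])
def Wd(x,y,z): return np.array([p[0]+cs*x-sn*y,p[1]+sn*x+cs*y,z])
def dep(x,y,z):
    u,v=proj(c,Wd(x,y,z))[0]
    if 2<u<638 and 2<v<398:
        d=np.median(c['range_z'][int(v)-2:int(v)+3,int(u)-2:int(u)+3]); return (round(u),round(v)),(1000*D(c['R'].T@(ray(c,u,v)*d-c['t']))).round(0).astype(int).tolist()
if __name__=='__main__':
    for n,q in dict(stop=(-.097,-.115,.08),deck=(-.06,-.03,.058),oil=(-.097,.145,.113),table=(0,.2,0)).items(): print(n,dep(*q))
    for x in np.arange(-.05,.14,.01): print(round(x,3),dep(x,0,.112),dep(x,.1,.112),dep(x,.158,.112))
E
python3 look.py w4.png
```

```text
[0.53231137 0.04301487 0.22652791] [ 0.69708903 -0.04362575 -0.12491155]
stop ((432, 171), [-97, -115, 79])
deck ((344, 130), [-60, -30, 59])
oil ((148, 178), [-97, 145, 113])
table ((139, 74), [-11, 137, 121])
-0.05 ((312, 122), [-53, 2, 59]) ((194, 123), [-53, 120, 59]) ((127, 123), [-56, 222, 0])
-0.04 ((312, 110), [-41, 2, 59]) ((192, 111), [-41, 120, 58]) ((125, 111), [-42, 222, 0])
-0.03 ((312, 98), [-30, -1, 130]) ((191, 98), [-30, 96, 122]) ((123, 99), [-30, 152, 122])
-0.02 ((312, 85), [-21, -1, 130]) ((190, 86), [-21, 96, 122]) ((122, 87), [-21, 152, 122])
-0.01 ((312, 72), [-11, 0, 121]) ((189, 73), [-11, 97, 121]) ((120, 74), [-11, 153, 121])
0.0 ((312, 59), [-1, 0, 120]) ((188, 60), [-1, 97, 120]) ((119, 61), [-1, 153, 121])
0.01 ((312, 46), [9, 0, 120]) ((187, 47), [9, 97, 119]) ((117, 48), [9, 154, 119])
0.02 ((312, 32), [19, 0, 119]) ((186, 34), [19, 97, 119]) ((116, 35), [19, 154, 119])
0.03 ((312, 19), [29, 0, 118]) ((185, 20), [29, 98, 118]) ((114, 22), [29, 155, 118])
0.04 ((312, 5), [39, 0, 117]) ((184, 6), [39, 98, 118]) ((113, 9), [39, 155, 117])
0.05 None None None
0.06 None None None
0.07 None None None
0.08 None None None
0.09 None None None
0.1 None None None
0.11 None None None
0.12 None None None
0.13 None None None
```

View pics/w4.png

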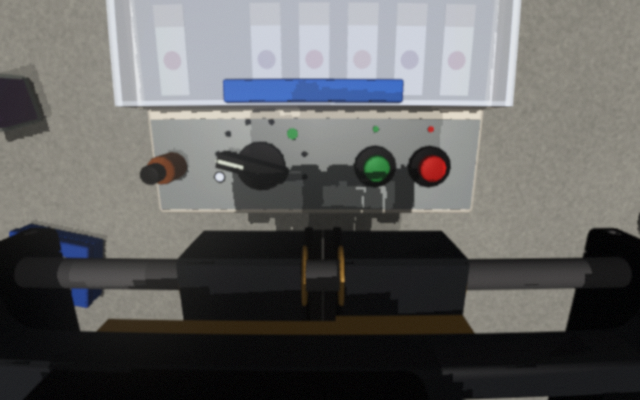

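The wrist view shows the dial still at click 1 (nose at (225,161)), start at (377,167) and stop at (432,167). The strip is at z ≈ 0.130 and the cover is still 0.065 rad open. The closed fingertips may end above TCP−8 mm, so I'll measure them.

Run:
```python
from h import *
c=cam('wrist');o=robot.get_obs();P=o['position']
for u in (306,312,317,322,328,332,338):
    print(u,[(v,*(1000*(by_depth(c,u,v)-P)).round(0).astype(int).tolist()) for v in range(224,238,1)])
s=cam('scene'); u0,v0=proj(s,[P+[.0095,0,-.008]])[0]; print(u0,v0)
for u in range(int(u0)-6,int(u0)+8,2): print(u,[(v,*(1000*(by_depth(s,u,v)-P)).round(0).astype(int).tolist()) for v in range(int(v0)-10,int(v0)+5,2)])
```

```text
306 [(224, -72, 25, -225), (225, -74, 26, -226), (226, -75, 26, -226), (227, 11, 8, 14), (228, 11, 8, 16), (229, 11, 8, 16), (230, 11, 8, 19), (231, 11, 8, 20), (232, 11, 8, 21), (233, 11, 8, 23), (234, 11, 8, 23), (235, 11, 8, 25), (236, 11, 8, 25), (237, 11, 8, 27)]
312 [(224, -73, 18, -226), (225, -74, 18, -225), (226, -76, 18, -226), (227, 11, 5, 13), (228, 11, 5, 15), (229, 11, 5, 17), (230, 11, 5, 19), (231, 10, 5, 18), (232, 11, 5, 22), (233, 11, 5, 22), (234, 11, 5, 24), (235, 10, 5, 24), (236, 10, 5, 25), (237, 10, 5, 25)]
317 [(224, -73, 12, -226), (225, -75, 12, -226), (226, -76, 12, -225), (227, -77, 12, -226), (228, -79, 12, -227), (229, 9, 3, 12), (230, 9, 3, 14), (231, 9, 3, 16), (232, 9, 3, 17), (233, 70, -4, 175), (234, 9, 3, 19), (235, 9, 3, 20), (236, 9, 3, 23), (237, 9, 2, 24)]
322 [(224, -74, 6, -227), (225, -75, 6, -227), (226, -77, 6, -226), (227, -78, 6, -226), (228, -78, 6, -224), (229, -80, 6, -226), (230, 9, 0, 14), (231, 9, 0, 15), (232, 9, 0, 16), (233, 9, 0, 19), (234, 9, 0, 18), (235, 9, 0, 21), (236, 9, 0, 22), (237, 9, 0, 23)]
328 [(224, -74, -2, -225
[... 1446 characters left out ...]
), (144, 9, -3, 22), (146, 8, -3, 13), (148, -188, -57, -226), (150, -179, -54, -224), (152, -172, -51, -225), (154, -166, -49, -226), (156, -162, -48, -230)]
344 [(142, 10, 2, 32), (144, 10, 2, 25), (146, 10, 3, 18), (148, -192, -52, -228), (150, -183, -49, -226), (152, -177, -47, -228), (154, -166, -43, -224), (156, -158, -40, -223)]
346 [(142, 12, 7, 35), (144, 12, 8, 29), (146, 11, 8, 22), (148, -189, -45, -221), (150, -182, -42, -223), (152, -177, -40, -225), (154, -170, -38, -226), (156, -162, -35, -225)]
348 [(142, -2, 8, 22), (144, 0, 9, 17), (146, -200, -42, -224), (148, -196, -40, -227), (150, -187, -37, -226), (152, -182, -36, -229), (154, -170, -32, -223), (156, -165, -30, -227)]
```

The measured closed fingertip is about 12 mm behind the TCP (tip z ≈ TCP + 0.012), with a cross-section of about ±10 mm. So the finger never slipped; it just stopped too high. I'll press the cover down the rest of the way.

>>> send_rows --increments '[0,0,0,2.7,0,-2.0,0,0,0,0,2.7,0,-2.0,0,0,0,0,2.6,0,-2.0,0,0,0,0,0,0,-2.5,0,0,0,0,0,0,-1.6,0,0,0,0,0,0,-0.5,0,0,0,0,-0.1,0,-0.4,0,0,0,0,-0.1,0,-0.4,0,0,0,0,0,0,-0.3,0]'

```text
time: 7.88
position: [0.6114, 0.0429, 0.1083]
tool_rot: [1.0, -0.032, 0.0, 0.0]
ft_force: [-1.7, -0.7, 2.9]
grip_width: 0.0005
grip_force: 1.2
```

>>> send_rows --increments '[0,0,0,0,0,-0.2,0,0,0,0,0,0,-0.2,0,0,0,0,0,0,-0.1,0,0,0,0,0,0,0,0]'

```text
time: 8.22
position: [0.6111, 0.0429, 0.1061]
tool_rot: [1.0, -0.031, 0.001, 0.0]
ft_force: [-5.3, 0.1, 13.6]
grip_width: 0.0007
grip_force: 7.2
```

The cover is shut: 13.6 N with the tip at z ≈ 0.118. Next I'll lift and go to the front side of the pointer nose.

>>> send_rows --increments '[0,0,0,0,0,3.1,0,0,0,0,0,0,3.1,0,0,0,0,0,0,3.1,0,0,0,0,-2.14,2.65,0,0,0,0,0,-2.14,2.65,0,0,0,0,0,-2.14,2.65,0,0,0,0,0,-2.14,2.65,0,0,0,0,0,0,0,-3.0,0,0,0,0,0,0,-3.0,0,0,0,0,0,0,-2.5,0,0,0,0,0,0,0,0]'

```text
time: 9.13
position: [0.5222, 0.1489, 0.1075]
tool_rot: [1.0, -0.031, -0.004, 0.0]
ft_force: [-1.0, 0.3, -0.2]
grip_width: 0.0003
grip_force: 0.0
```

```bash
cat > chk.py <<'E'
from look import *
from scipy.optimize import least_squares
t=cam('top');o=robot.get_obs();print('pos',o['position'].round(4),'f',o['ft_force'].round(1),'t',o['time'])
print('strip',dep(-.027,-.05,.118),dep(-.027,.05,.118),'cover',dep(0,.1,.11),dep(.03,.1,.11))
E
python3 chk.py w5.png
```

```text
[0.52385381 0.14882752 0.10946241] [-0.43351771 -0.32095155 -0.3519555 ]
pos [0.5256 0.1489 0.111 ] f [-0.1 -0.4  1.5] t 9.2333
strip ((633, 59), [-27, -50, 118]) ((425, 53), [-27, 50, 118]) cover None None
```

View pics/w5.png

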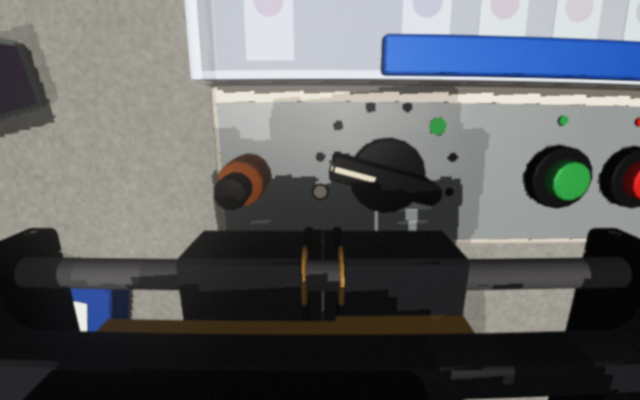

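The strip is at exactly 118 mm, so the cover is confirmed shut. The pointer is at click 1 (nose at (333,170)). I'll descend and push to the first click.

>>> send_rows --increments '[0,0,0,0,0,-2.0,0,0,0,0,0,0,-2.0,0,0,0,0,0,0,-0.5,0,0,0,0,0,0,0,0,0,0,0,0.4,-0.14,0,0,0,0,0,0.4,-0.14,0,0,0,0,0,0.34,-0.13,0,0,0,0,0,0.25,-0.04,0,0,0,0,0,0.25,-0.04,0,0]'

```text
time: 9.98
position: [0.5409, 0.1443, 0.0664]
tool_rot: [0.999, -0.032, -0.001, -0.0]
ft_force: [-3.2, 1.3, 2.1]
grip_width: 0.0007
grip_force: 1.4
```

```bash
cat > dial.py <<'E'
from h import *
p=np.load('pose.npy'); cs,sn=np.cos(p[2]),np.sin(p[2]); o=robot.get_obs(); print('pos',o['position'].round(4),'f',o['ft_force'].round(1),'t',round(o['time'],2))
F=o['position']
for n in('wrist','top','scene'):
    c=cam(n); v,u=np.mgrid[0:400,0:640]; z=c['range_z']
    q=cv2.undistortPoints(np.c_[u.ravel(),v.ravel()].astype(float)[:,None],c['K'],c['d'])[:,0]
    X=(np.c_[q,np.ones(len(q))]*z.ravel()[:,None]-c['t'])@c['R']
    d=X-np.r_[p[:2],0]; x=cs*d[:,0]+sn*d[:,1]+.097; y=-sn*d[:,0]+cs*d[:,1]-.055
    k=(z.ravel()>0)&(X[:,2]>.083)&(X[:,2]<.094)&(np.hypot(x,y)<.042)&~((abs(X[:,0]-F[0])<.014)&(abs(X[:,1]-F[1])<.014))
    x,y=x[k],y[k]
    if k.sum()<8: print(n,'few',k.sum()); continue
    r=np.hypot(x,y); far=r>.024; A=np.c_[x,y]
    w,V=np.linalg.eigh(np.cov((A).T)); ax=V[:,1]; a=np.degrees(np.arctan2(ax[1],ax[0]))
    print(n,k.sum(),'pca %.0f or %.0f'%(a,a+180 if a<0 else a-180),'far n',far.sum(),'dir %.0f'%np.degrees(np.arctan2(y[far].mean(),x[far].mean())) if far.any() else '','rmax %.3f'%r.max(), 'clicks: dir=105-30k')
E
python3 dial.py
```

```text
pos [0.5409 0.1443 0.0664] f [-3.2  1.3  2.1] t 9.98
wrist 1486 pca 79 or -101 far n 846 dir 62 rmax 0.039 clicks: dir=105-30k
top 44 pca 55 or -125 far n 0  rmax 0.021 clicks: dir=105-30k
scene 145 pca 64 or -116 far n 42 dir 52 rmax 0.038 clicks: dir=105-30k
```

>>> send_rows --increments '[0,0,0,0.2,-0.04,0,0,0,0,0,0.2,-0.06,0,0,0,0,0,0.2,-0.06,0,0,0,0,0,0,0,0,0]'

```text
time: 10.47
position: [0.5494, 0.142, 0.0659]
tool_rot: [0.999, -0.032, 0.001, 0.0]
ft_force: [-0.1, -0.3, -0.1]
grip_width: 0.0003
grip_force: 0.0
```

```bash
python3 dial.py
```

```text
pos [0.5494 0.142  0.0659] f [-0.1 -0.3 -0.1] t 10.47
wrist 1174 pca 65 or -115 far n 983 dir 40 rmax 0.040 clicks: dir=105-30k
top 45 pca -139 or 41 far n 0  rmax 0.021 clicks: dir=105-30k
scene 119 pca 47 or -133 far n 42 dir 38 rmax 0.039 clicks: dir=105-30k
```

It jumped to click 2 (45°) with no force on the finger. Next click.

>>> send_rows --increments '[0,0,0,0.2,-0.13,0,0,0,0,0,0.2,-0.15,0,0,0,0,0,0.2,-0.16,0,0,0,0,0,0.2,-0.16,0,0,0,0,0,0.12,-0.12,0,0,0,0,0,0,0,0,0,0,0,0,0,0,0,0]'

```text
time: 11.2
position: [0.5579, 0.1347, 0.0659]
tool_rot: [1.0, -0.032, 0.001, 0.0]
ft_force: [-0.9, 0.2, -0.8]
grip_width: 0.0007
grip_force: 0.0
```

```bash
python3 dial.py
```

```text
pos [0.5579 0.1347 0.0659] f [-0.9  0.2 -0.8] t 11.2
wrist 726 pca 78 or -102 far n 726 dir 25 rmax 0.040 clicks: dir=105-30k
top 14 pca -168 or 12 far n 6 dir -152 rmax 0.029 clicks: dir=105-30k
scene 74 pca -146 or 34 far n 36 dir 24 rmax 0.041 clicks: dir=105-30k
```

```bash
sed -i 's/^    x,y=x\[k\],y\[k\]$/    g=c["image"].min(2).ravel()[k]; x,y=x[k],y[k]\n    wl=g>90; print(n,"white",wl.sum(),"dir %.0f r %.3f"%(np.degrees(np.arctan2(np.median(y[wl]),np.median(x[wl]))),np.hypot(np.median(y[wl]),np.median(x[wl]))) if wl.sum()>3 else "")\n    dk=~wl; x,y=x[dk],y[dk]/; s/k.sum()<8/len(x)<8/' dial.py; python3 dial.py
```

```text
pos [0.5575 0.1349 0.0659] f [-1.   0.2 -0.1] t 11.35
wrist white 0 
wrist 755 pca 75 or -105 far n 755 dir 25 rmax 0.040 clicks: dir=105-30k
top white 0 
top 14 pca -168 or 12 far n 7 dir -152 rmax 0.029 clicks: dir=105-30k
scene white 0 
scene 73 pca -147 or 33 far n 34 dir 24 rmax 0.040 clicks: dir=105-30k
```

>>> send_rows --increments '[0,0,0,0.2,-0.2,0,0,0,0,0,0.2,-0.2,0,0,0,0,0,0,0,0,0]'

```text
time: 11.75
position: [0.562, 0.1307, 0.0659]
tool_rot: [0.999, -0.032, 0.001, 0.0]
ft_force: [-0.5, -0.3, -1.0]
grip_width: 0.0009
grip_force: 0.0
```

```bash
python3 dial.py
python3 - <<'E'
from h import *
c=cam('wrist'); save(c,'w6.png',(240,60,540,240),2.6)
E
```

```text
pos [0.562  0.1307 0.0659] f [-0.5 -0.3 -1. ] t 11.75
wrist white 0 
wrist 632 pca 89 or -91 far n 632 dir 12 rmax 0.041 clicks: dir=105-30k
top white 0 
top 10 pca 178 or -2 far n 4 dir -158 rmax 0.028 clicks: dir=105-30k
scene white 1 
scene 63 pca -163 or 17 far n 36 dir 11 rmax 0.041 clicks: dir=105-30k
```

View pics/w6.png

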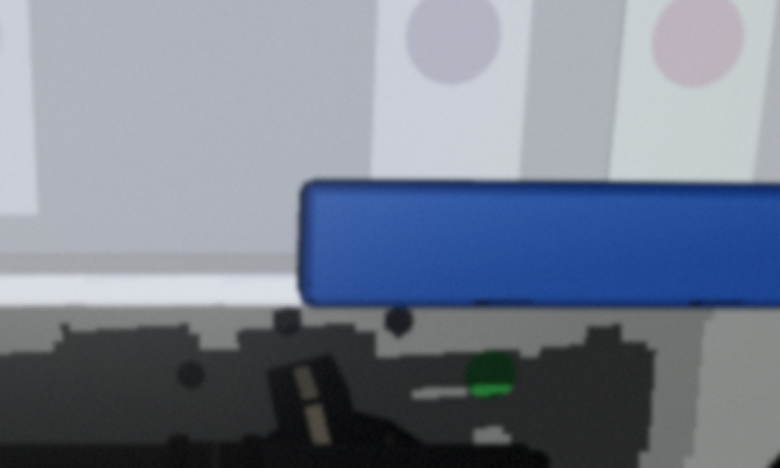

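The nose line (302,370)–(320,440) points at the third dot (287,320), so it's at click 3. The green dot is at (490,375). Next click.

>>> send_rows --increments '[0,0,0,0.15,-0.22,0,0,0,0,0,0.15,-0.22,0,0,0,0,0,0.15,-0.22,0,0,0,0,0,0.15,-0.22,0,0,0,0,0,0.16,-0.15,0,0,0,0,0,0,0,0,0,0,0,0,0,0,0,0]'

```text
time: 12.53
position: [0.5696, 0.1203, 0.0659]
tool_rot: [0.999, -0.032, 0.001, 0.0]
ft_force: [-0.9, -0.4, -0.0]
grip_width: 0.0004
grip_force: 0.0
```

```bash
sed -i 's/g>90/g>75/' dial.py; python3 dial.py
```

```text
pos [0.5696 0.1203 0.0659] f [-0.9 -0.4 -0. ] t 12.53
wrist white 0 
wrist 193 pca 88 or -92 far n 193 dir -3 rmax 0.041 clicks: dir=105-30k
top white 0 
top few 0
scene white 0 
scene 34 pca -176 or 4 far n 28 dir -7 rmax 0.042 clicks: dir=105-30k
```

```bash
cat >> dial.py <<'E'
    m=r>.031; an=np.degrees(np.arctan2(y[m],x[m])); 
    if m.any(): print('  nose end angles 3/50/97%%: %s'%np.percentile(an,[3,50,97]).round(0), 'x %.3f y %.3f..%.3f'%(x[m].max(),y[m].min(),y[m].max()))
E
python3 dial.py | grep -v white
```

```text
pos [0.569  0.1206 0.0659] f [-0.7 -0.2 -0.2] t 12.68
wrist 234 pca 88 or -92 far n 234 dir -3 rmax 0.041 clicks: dir=105-30k
  nose end angles 3/50/97%: [-12.  -2.   7.] x 0.041 y -0.009..0.005
top few 0
scene 37 pca -172 or 8 far n 30 dir -6 rmax 0.041 clicks: dir=105-30k
  nose end angles 3/50/97%: [-14.  -5.   6.] x 0.041 y -0.010..0.004
```

>>> send_rows --increments '[0,0,0,0.15,-0.15,0,0,0,0,0,0.15,-0.15,0,0,0,0,0,0,0,0,0,0,0,0,0,0,0,0]'

```text
time: 13.17
position: [0.572, 0.1177, 0.0659]
tool_rot: [0.999, -0.032, 0.0, 0.0]
ft_force: [-0.5, -0.1, -0.2]
grip_width: 0.0003
grip_force: 0.0
```

```bash
python3 dial.py | grep -v white
```

```text
pos [0.572  0.1177 0.0659] f [-0.5 -0.1 -0.2] t 13.17
wrist 26 pca 84 or -96 far n 26 dir -9 rmax 0.041 clicks: dir=105-30k
  nose end angles 3/50/97%: [-14.  -8.  -5.] x 0.041 y -0.011..-0.004
top few 0
scene 37 pca 157 or -23 far n 36 dir -17 rmax 0.041 clicks: dir=105-30k
  nose end angles 3/50/97%: [-27. -17.  -5.] x 0.038 y -0.018..-0.002
```

It's at click 4 (scene reads −17°). Now the last click, in two parts.

>>> send_rows --increments '[0,0,0,0.2,-0.1,0,0,0,0,0,0.18,-0.1,0,0,0,0,0,0.09,-0.24,0,0,0,0,0,0.09,-0.24,0,0,0,0,0,0.09,-0.24,0,0,0,0,0,0.03,-0.15,0,0,0,0,0,0,0,0,0,0,0,0,0,0,0,0]'

```text
time: 13.98
position: [0.5788, 0.1066, 0.0659]
tool_rot: [1.0, -0.032, 0.0, 0.0]
ft_force: [0.1, 1.0, 0.5]
grip_width: 0.0005
grip_force: 0.0
```

```bash
python3 dial.py | grep -v white
```

```text
pos [0.5788 0.1066 0.0659] f [0.1 1.  0.5] t 13.98
wrist 42 pca 180 or -0 far n 0  rmax 0.009 clicks: dir=105-30k
top 40 pca 132 or -48 far n 4 dir 134 rmax 0.028 clicks: dir=105-30k
scene few 6
```

The top view's tail points suggest click 5 (−47°). I'll withdraw to the left and up for a clear look.

>>> send_rows --increments '[0,0,0,0,0.8,0,0,0,0,0,0,0.8,0,0,0,0,0,0,0,2.5,0,0,0,0,0,0,3.0,0,0,0,0,-2.5,-2.0,3.0,0,0,0,0,-3.0,-2.0,0,0,0,0,0,-3.0,-2.0,0,0,0,0,0,0,0,0,0]'

```text
time: 14.8
position: [0.4865, 0.0636, 0.149]
tool_rot: [0.999, -0.032, -0.005, 0.0]
ft_force: [-0.9, -0.0, -0.8]
grip_width: 0.0003
grip_force: 0.0
```

```bash
python3 dial.py; python3 look.py w7.png | head -2
python3 - <<'E'
from look import *
print(dep(-.027,.04,.118),dep(-.027,-.04,.118),dep(-.097,-.06,.08),dep(-.097,-.115,.08),dep(-.097,.145,.113))
E
```

```text
pos [0.4865 0.0636 0.149 ] f [-0.9 -0.  -0.8] t 14.8
wrist white 379 dir -42 r 0.027
wrist 2068 pca 134 or -46 far n 373 dir -46 rmax 0.040 clicks: dir=105-30k
  nose end angles 3/50/97%: [-56. -50. -35.] x 0.031 y -0.033..-0.018
top white 31 dir -45 r 0.027
top 67 pca 117 or -63 far n 6 dir -52 rmax 0.034 clicks: dir=105-30k
  nose end angles 3/50/97%: [-57. -56. -54.] x 0.020 y -0.027..-0.027
scene white 14 dir -48 r 0.024
scene 153 pca 136 or -44 far n 37 dir -43 rmax 0.041 clicks: dir=105-30k
  nose end angles 3/50/97%: [-55. -42. -32.] x 0.033 y -0.031..-0.017
[0.49620951 0.06462825 0.1496852 ] [ 0.22343337 -0.27268228  0.00160189]
stop ((496, 142), [-97, -116, 79])Traceback (most recent call last):
  File "<stdin>", line 1, in <module>
  File "look.py", line 3, in <module>
    c=cam('wrist');save(c,sys.argv[1]); P=robot.get_obs()['position'];print(P,robot.get_obs()['ft_force'])
                          ~~~~~~~~^^^
IndexError: list index out of range
```

Three cameras agree on −45°, the green mark (click 5). Now to above the start key.

>>> send_rows --increments '[0,0,0,1.35,-2.43,0,0,0,0,0,1.35,-2.43,0,0,0,0,0,1.36,-2.43,0,0,0,0,0,0,0,0,0,0,0,0,0,0,-3.0,0,0,0,0,0,0,-3.0,0,0,0,0,0,0,-1.0,0,0,0,0,0,0,0,0,0,0,0,0,0,0,0]'

```text
time: 15.8
position: [0.5356, -0.0082, 0.079]
tool_rot: [1.0, -0.031, -0.0, -0.0]
ft_force: [0.3, -0.3, -0.1]
grip_width: 0.0006
grip_force: 0.0
```

>>> send_rows --increments '[0,0,0,0.1,0,-0.6,0,0,0,0,0,0,-0.4,0,0,0,0,0,0,-0.3,0,0,0,0,0,0,-0.3,0,0,0,0,0,0,0,0]'

```text
time: 16.22
position: [0.5372, -0.0088, 0.0637]
tool_rot: [0.999, -0.032, 0.001, 0.0]
ft_force: [0.3, 0.7, 4.1]
grip_width: 0.0004
grip_force: 1.5
```

>>> send_rows --increments '[0,0,0,0,0,-0.1,0,0,0,0,0,0,-0.1,0,0,0,0,0,0,0,0]'

```text
time: 16.47
position: [0.5372, -0.0088, 0.0622]
tool_rot: [0.999, -0.032, 0.001, 0.0]
ft_force: [1.6, 1.5, 6.0]
grip_width: 0.0003
grip_force: 2.8
```

>>> send_rows --increments '[0,0,0,0,0,-0.1,0,0,0,0,0,0,0,0]'

```text
time: 16.63
position: [0.5373, -0.0087, 0.0621]
tool_rot: [0.999, -0.032, 0.001, 0.0]
ft_force: [-1.0, 1.4, 11.7]
grip_width: 0.0005
grip_force: 6.0
```

It's bottomed at 11.7 N. Release and withdraw.

>>> send_rows --increments '[0,0,0,0,0,0.5,0,0,0,0,0,0,1.0,0,0,0,0,0,0,3.0,0,0,0,0,0,0,3.5,0,0,0,0,-2.0,2.5,3.0,0,0,0,0,-2.5,2.5,0,0,0,0,0,-1.5,1.5,0,0,0,0,0,0,0,0,0,0,0,0,0,0,0,0]'

```text
time: 17.38
position: [0.4761, 0.0556, 0.1692]
tool_rot: [1.0, -0.031, -0.0, 0.0]
ft_force: [-0.1, 0.4, -1.1]
grip_width: 0.0002
grip_force: 0.0
```

```bash
python3 dial.py|grep -E 'pos|dir'
cat > fin.py <<'E'
from look import *
print('strip',dep(-.027,.04,.118),dep(-.027,-.04,.118),'start',dep(-.097,-.06,.08),'stop',dep(-.097,-.115,.08),'oil',dep(-.097,.145,.113))
E
python3 fin.py w8.png
```

```text
pos [0.4761 0.0556 0.1692] f [-0.1  0.4 -1.1] t 17.38
wrist white 401 dir -42 r 0.027
wrist 1871 pca 134 or -46 far n 285 dir -47 rmax 0.040 clicks: dir=105-30k
top white 36 dir -44 r 0.027
top 114 pca 134 or -46 far n 7 dir -46 rmax 0.036 clicks: dir=105-30k
scene white 23 dir -48 r 0.027
scene 155 pca 137 or -43 far n 35 dir -40 rmax 0.042 clicks: dir=105-30k
[0.47845484 0.05419106 0.16873272] [0.14868214 0.01356227 1.11268905]
strip None None start ((400, 117), [-97, -60, 79]) stop ((472, 118), [-97, -115, 79]) oil ((107, 121), [-97, 145, 113])
```

```bash
sed -i "s/cam('wrist')/cam('top')/" look.py; python3 fin.py t9.png && python3 -c "
from rig import robot
print(robot.hand_in())"
```

```text
[0.47834145 0.05420009 0.16864171] [-0.50445059 -0.09302032  0.11070368]
strip ((276, 191), [-27, 40, 118]) ((307, 193), [-27, -40, 118]) start ((313, 220), [-97, -60, 81]) stop ((333, 221), [-97, -115, 78]) oil ((236, 216), [-97, 145, 114])
the job is handed in; nothing more can be done
None
```

Job handed in: the cover is shut (strip at 118 mm), the selector rests at the green mark (click 5), and the start key was pressed to its stop and came back up. The arm ended clear of everything, and the stop key and oil bottle read as undisturbed at the end.

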